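# Stand the slumped syrup bottles back up in the rack

### The job

Two of the three syrup bottles in the steel rack, the red and the blue one, have slumped forward over its front lip. Push each of them gently back with the fingertips until it stands upright on its foot in its own pocket. Do not pinch or lift any bottle, and leave the upright green bottle and everything else on the counter where it is.

Things in the scene. Friction and masses are not known exactly. Their poses are not given: they have to be found in the camera images.
- rack: fixed steel rack, 114 mm deep (x), 230 mm wide (y), yaw up to 0.35 rad: three pockets at y = -76, 0, +76 mm, each 106 x 70 mm, floor 4 mm above the counter. Front lip (-x side, towards the robot) and partitions 54 mm high, back panel (+x, inner face at x = 53 mm) 114 mm. Which bottle is in which pocket varies. Origin: middle of the underside, z up.
- bottle_red: loose round red syrup bottle; starts leaning 38 degrees out over the rack's front lip (to the rack's -x), foot on the pocket's floor. Body 64 mm in diameter, 115 mm high, tapering to a neck 25 mm in diameter; 0.3 to 0.5 kg, centre of mass about 70 mm above the underside. Origin: centre of the underside; z runs up the bottle's axis to the cap.
- bottle_red_cap (a point): centre of the top of the red bottle's white cap (28 mm in diameter, 28 mm high), 200 mm up the bottle's z from its underside. At the start about 0.18 m above the counter, 60 mm out in front of the lip. Pushed here or on the neck towards the rack's +x, the bottle pivots on its foot's front edge; within about 20 degrees of upright it drops onto its foot by itself. The swinging cap rises to 0.21 m.
- bottle_blue: loose round blue syrup bottle; starts leaning 38 degrees out over the rack's front lip (to the rack's -x), foot on the pocket's floor. Body 64 mm in diameter, 115 mm high, tapering to a neck 25 mm in diameter; 0.3 to 0.5 kg, centre of mass about 70 mm above the underside. Origin: centre of the underside; z runs up the bottle's axis to the cap.
- bottle_blue_cap (a point): centre of the top of the blue bottle's white cap (28 mm in diameter, 28 mm high), 200 mm up the bottle's z from its underside. At the start about 0.18 m above the counter, 60 mm out in front of the lip. Pushed here or on the neck towards the rack's +x, the bottle pivots on its foot's front edge; within about 20 degrees of upright it drops onto its foot by itself. The swinging cap rises to 0.21 m.
- bottle_green: loose round green syrup bottle; 200 mm high with its cap, already upright in its pocket: leave it so. Body 64 mm in diameter, 115 mm high, tapering to a neck 25 mm in diameter; 0.3 to 0.5 kg, centre of mass about 70 mm above the underside. Origin: centre of the underside; z runs up the bottle's axis to the cap.
- cups: a loose stack of white paper cups with blue bands, 82 mm across the top, 150 mm high, standing to the left of the rack; leave it alone. Origin: centre of its underside.
- straws: a loose orange tumbler, 76 mm across and 100 mm high, with coloured straws up to about 205 mm high, standing to the right of the rack; leave it alone. Origin: centre of its underside.
- scoop: a loose aluminium ice scoop, cup 66 mm across and 40 mm high, black handle reaching 160 mm to its -x; on the counter at the right, nearer the robot; leave it alone. Origin: centre of the cup's underside.
- squeeze: a loose yellow squeeze bottle with a red cap, 56 mm across, 170 mm high, on the counter at the left, nearer the robot; leave it alone. Origin: centre of its underside.
There are look-alikes about, which are no part of the job. There is more than one size of the bottle_blue; the one meant has the size given above.

How it is judged (in metres and radians):
At the end, for the whole second after the job is handed in: All three bottles stand upright (within 4 degrees) and at rest, the underside flat on the floor of the pocket each started in (centre of the underside less than 9 mm above the counter and less than 50 mm from where it began) (angle between each of bottle_red, bottle_blue, bottle_green's own z axis and vertical below 0.07 rad and z of each of bottle_red, bottle_blue, bottle_green in the frame of rack below 0.009 m and distance of each of bottle_red, bottle_blue, bottle_green from where it was at the start of the episode below 0.05 m and linear speed of each of bottle_red, bottle_blue, bottle_green below 0.02 m/s and angular speed of each of bottle_red, bottle_blue, bottle_green below 0.1 rad/s); the robot touches nothing.
It fails at once if a bottle is lifted: the middle of its underside rises more than 40 mm above the counter (height (world z) of any of bottle_red, bottle_blue, bottle_green above 0.04 m).
It fails at once if a bottle is pinched or shoved with more than 18 N by the fingers (contact force between the fingers and bottle_red above 18 N or contact force between the fingers and bottle_blue above 18 N or contact force between the fingers and bottle_green above 18 N).
It fails at once if the bottle that was already upright is moved more than 20 mm or tipped by more than about 11 degrees (distance of bottle_green from where it was at the start of the episode above 0.02 m or angle between bottle_green's own z axis and vertical above 0.2 rad).
It fails at once if one of the other things on the counter is moved more than 20 mm (distance of any of cups, straws, scoop, squeeze from where it was at the start of the episode above 0.02 m).
It also fails if it takes over 45 s, if anything falls off the work surface, if the arm or the gripper's body presses on something with over 40 N, if the wrist force passes 120 N, or if a joint passes its speed limit or range.

### The arm

A 6-joint arm with a two-finger parallel gripper is mounted at the origin on the work surface. World frame = base frame: x ahead of the robot, y to its left, z up, the work surface at z = 0. Lengths are in mm, angles in rad, forces in N, time in s.
With the tool pointing down it reaches from about 300 to 775 mm from the base axis. Payload 14.6 kg.
Tool frame: the origin (TCP) lies between the finger pads; the fingertips stand 19 mm ahead of it and the grasp point (between the pads) is the TCP (manip.tcp_to_tips is the distance from the TCP to the fingertips, in mm); x points along the fingers, z is the direction in which the jaws open and shut, and the axes are right-handed (so a half turn about x gives the same grasp; the last joint's range is limited). The gripper opens to 94 mm and grips with 3 to 60 N. Pads are 16 mm wide; open, the fingers measure 119 mm over their backs; the gripper's body (75 mm by 177 mm) begins 78 mm behind the grasp point.
Start: joints at [-1.345, 0.3, 1.521, -0, 1.321, -0.067], TCP at [158.742, -526.584, 224.446] pointing down, gripper open.
Joint ranges: [-3.03, 3.03], [-0.79, 2.21], [0.23, 2.52], [-1.04, 4.18], [0, 3.07], [-2.55, 2.55]. Speed limits (rad/s): [2.22, 2.22, 2.57, 3.14, 3.14, 3.14].

### API

Orientations are given as [roll, pitch, yaw] about the fixed x, y, z axes, in that order (R = Rz(yaw) Ry(pitch) Rx(roll)).
In Python, from cell import manip gives the robot as it stands.
- The arm moves only by the tool jog_arm, never from a script. Its argument "moves" is a list that holds one entry, the list of rows, each a list of 6 numbers: the shift along the world's x, y, z in mm, then the turn, a rotation vector about the world's x, y, z in degrees. In form: [[[dx, dy, dz, wx, wy, wz], ...]]. A call has 1 to 5 rows; each row shifts and turns the pose as measured when the row begins; what a row does not reach is not made up. A row lasts 1/10 s, in which the tool goes at most 50 mm and 8.59 degrees, less where a joint would pass 70% of its speed; a pose out of reach is approached as far as the arm can. A call is refused whole if a number of a shift passes 50 or a number of a turn 8.59, either way. A call with a gripper value outside its range is refused whole. "gripper" is the opening, from -1 (shut) to 1 (fully open), set as the call begins (left out, the last holds). The fingers move at their own pace and stop on an object; "squeeze" is the grip in N (left out, the last holds). Time passes only in rows, so rows that do not move let the fingers close. It gives the time, the measured TCP pose, the force and the opening at its end, in the units of the state.
- manip.read_state(): the state, without advancing time (a new reading comes with each control period).
- manip.camera(name): name is "side" or "top" or "wrist"; returns (picture, depth): 400x640x3 uint8, blue, green, red; 400x640 float32, mm along the optical axis (not along the pixel's ray), 0 where there is no reading.
- manip.camera_params(name): a dict with "fx", "fy", "cx", "cy" (pixels), "rvec" (rotation vector, rad) and "tvec" (3), from world to camera coordinates, as OpenCV has them. Camera axes: x right, y down, z forward; pixel columns grow to the right and rows downward; lengths in mm; the calibration is good to about 2 mm. A picture is of the moment at which its call begins: read the wrist's pose just before it. camera_params takes no time and is no camera call; for the wrist camera it gives the pose at the moment of the call.
- manip.sign_off(): hands the job in, once; it reports no verdict.
The state is a dict: "clock": time; "joints": joint angles; "qd": joint speeds; "effort": joint torques, N m; "eef_pos": TCP position; "eef_rot": TCP orientation; "wrist_force": force on the tool from outside, world axes, zero at the start; "moment": the same for the moment, N m; "finger_gap": finger opening in mm.
Only numpy, scipy, OpenCV 4.12 (cv2) and the standard library are available. Lean on these libraries where they do the work, as an engineer would, in place of code of your own. Each camera call takes 0.05 s, during which the arm holds its last target. There are 200 camera calls.

## Working session

There is one attempt and no reset: what is moved stays moved. The work goes in short steps, Python scripts to look and compute and a tool call to move; the robot and the scene stay as the last step left them, time stands still between calls to the robot, and variables do not carry over. Pictures are saved under pics/ and viewed, about 8 in all and at most 12, crops included, and the job is handed in when it is done.

Besides the shell and the picture viewer there is one more tool, called after "Call:" by a JSON object that holds its "api" and its "payload", one argument or row to a line. jog_arm: Moves the arm, as the interface text tells. Its arguments: {"type":"object","properties":{"moves":{"type":"array","items":{"type":"array","items":{"type":"array","items":{"type":"number"}}}},"gripper":{"type":"number"},"squeeze":{"type":"number"}},"required":["moves"]}

```bash
mkdir -p pics; cat > h.py <<'E'
import numpy as np, cv2
from cell import manip
def grab(n):
    P=manip.camera_params(n); im,d=manip.camera(n)
    R=cv2.Rodrigues(np.array(P["rvec"],float))[0]; t=np.array(P["tvec"],float).ravel()
    v,u=np.mgrid[0:400,0:640]
    c=np.stack([(u-P["cx"])/P["fx"]*d,(v-P["cy"])/P["fy"]*d,d],-1)
    W=(c-t)@R
    W[d<=0]=np.nan
    return im,d,W
E
python3 - <<'E'
from h import *
s=manip.read_state(); print(s["clock"],s["eef_pos"],s["eef_rot"],s["finger_gap"])
a,_,Wa=grab("top"); b,_,Wb=grab("side")
np.savez("w.npz",a=a,b=b,Wa=Wa,Wb=Wb)
cv2.imwrite("pics/top.png",a); cv2.imwrite("pics/side.png",b)
E
```

```text
0.0 [ 158.69342634 -526.3440252   223.85983237] [3.07050235 1.56957607 1.79250427] 93.89961798193409
```

View pics/top.png

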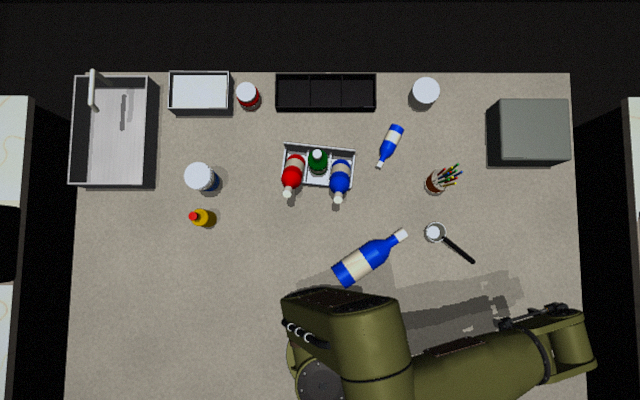

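View pics/side.png

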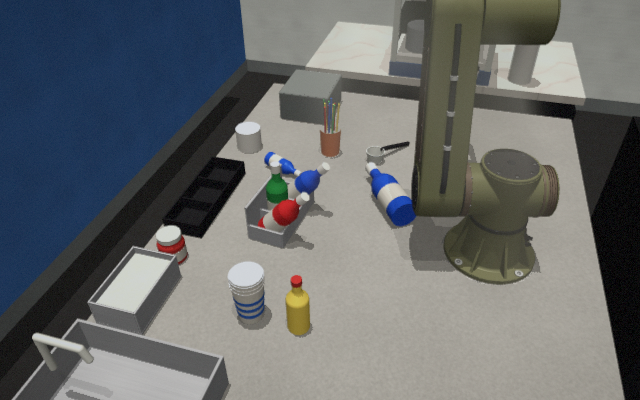

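Top view: there are three blue bottles. One is in the rack and leaning (340,180), a small one lies behind (390,147), and a large one lies near the robot (368,258). The rack one fits, because it leans over the lip in a pocket. Red leans at (292,177) and green stands between them at (318,160). Next I'll confirm with a crop and measure the caps and the rack.

```bash
python3 - <<'E'
from h import *
z=np.load("w.npz"); a,Wa=z["a"],z["Wa"]
cv2.imwrite("pics/crop.png",cv2.resize(a[130:215,265:415],None,fx=5,fy=5,interpolation=cv2.INTER_CUBIC))
hsv=cv2.cvtColor(a,cv2.COLOR_BGR2HSV)
white=(hsv[...,1]<60)&(hsv[...,2]>150)
for n,(u,v) in dict(redcap=(287,194),bluecap=(337,198),greencap=(317,153)).items():
    m=np.zeros_like(white); m[v-8:v+9,u-8:u+9]=1
    m&=white&(Wa[...,2]>120)
    p=Wa[m]; print(n,m.sum(),np.argwhere(m).mean(0)[::-1].round(1),p.mean(0).round(0),p.min(0).round(0),p.max(0).round(0))
H=hsv[...,0]
for n,m in dict(red=((H<8)|(H>172))&(hsv[...,1]>150),blue=(H>105)&(H<130)&(hsv[...,1]>150)).items():
    k=np.zeros_like(m);k[145:205,275:360]=1
    p=Wa[m&k&(hsv[...,2]>60)]; print(n,len(p),np.nanmean(p,0).round(0),np.nanmin(p,0).round(0),np.nanmax(p,0).round(0))
# rack: grey points of back panel top z~114, lip z~54
k=np.zeros_like(white);k[135:195,275:362]=1
for lo,hi in((104,122),(48,60)):
    m=k&(Wa[...,2]>lo)&(Wa[...,2]<hi)&(hsv[...,1]<60)
    p=Wa[m][:,:2].astype(np.float32)
    if len(p)>5:print(lo,len(p),cv2.minAreaRect(p),p.min(0),p.max(0)); print(np.c_[p,np.argwhere(m)[:,::-1]][::max(1,len(p)//14)].round(0).tolist())
for n,(u,v) in dict(cups=(198,176),sq=(195,216),straws=(440,180),bigblue=(368,258),bigcap=(400,235),scoop=(434,232)).items(): print(n,Wa[v,u].round(0))
E
```

```text
redcap 81 [286.9 191.6] [510. 109. 179.] [495.  97. 169.] [528. 121. 190.]
bluecap 79 [337.8 197.4] [494. -42. 180.] [478. -54. 167.] [511. -31. 188.]
greencap 73 [316.8 152.3] [625.  21. 196.] [609.  -3. 121.] [665.  35. 211.]
red 416 [574.  99. 122.] [522.  66.   1.] [651. 147. 168.]
blue 408 [558. -48. 122.] [508. -82.  -1.] [637. -16. 167.]
104 205 ((614.6788330078125, 24.121246337890625), (228.27838134765625, 120.58366394042969), 80.37635803222656) [536.1542  -97.19844] [678.5649  129.68599]
[[677.0, 126.0, 284.0, 141.0], [675.0, 95.0, 294.0, 142.0], [672.0, 95.0, 294.0, 143.0], [669.0, 101.0, 292.0, 144.0], [670.0, 45.0, 310.0, 144.0], [665.0, 47.0, 309.0, 145.0], [665.0, 48.0, 309.0, 146.0], [663.0, 3.0, 323.0, 146.0], [660.0, 13.0, 320.0, 147.0], [660.0, -34.0, 335.0, 147.0], [657.0, -28.0, 333.0, 148.0], [657.0, -72.0, 347.0, 148.0], [654.0, -69.0, 346.0, 149.0], [651.0, -78.0, 349.0, 150.0], [588.0, -44.0, 338.0, 170.0]]
48 320 ((607.8674926757812, 21.467071533203125), (234.3253631591797, 111.80227661132812), 83.96131134033203) [541.9311   -98.277626] [674.2486  141.61299]
[[673.0, 130.0, 285.0, 147.0], [668.0, 64.0, 305.0, 149.0], [657.0, -32.0, 334.0, 152.0], [651.0, -85.0, 350.0, 154.0], [641.0, -22.0, 331.0, 157.0], [631.0, -19.0, 330.0, 160.0], [620.0, -19.0, 330.0, 163.0], [611.0, 56.0, 307.0, 166.0], [604.0, -16.0, 329.0, 168.0], [594.0, 37.0, 313.0, 171.0], [587.0, -13.0, 328.0, 173.0], [578.0, -88.0, 351.0, 176.0], [565.0, -88.0, 351.0, 180.0], [559.0, -85.0, 350.0, 182.0], [550.0, -7.0, 326.0, 184.0]]
cups [561. 385. 146.]
sq [437. 381. 172.]
straws [ 574. -394.    2.]
bigblue [ 313. -140.   86.]
bigcap [ 386. -245.   63.]
scoop [ 398. -368.    8.]
```

View pics/crop.png

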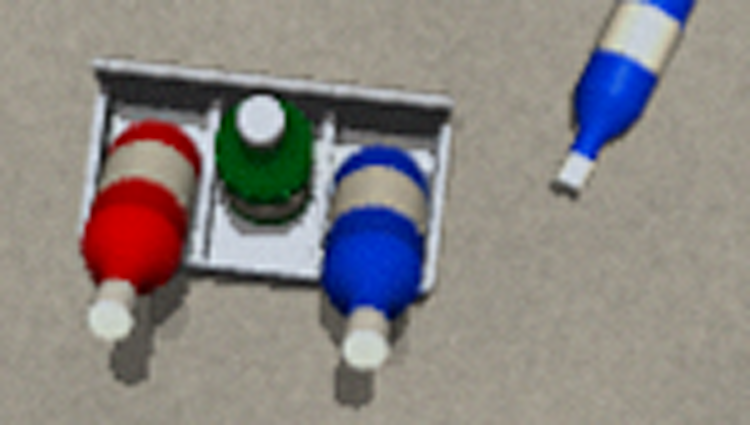

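The crop confirms it: the leaning blue bottle with its white cap at crop (365,350) is the full-size one in the rack's right pocket. Red's cap is at (110,320) and green stands between them. The rack's yaw is about -0.13 rad, so the push direction is about (0.99,-0.13).

```bash
python3 -c "
from h import *
from scipy.spatial.transform import Rotation as R
s=manip.read_state();M=R.from_euler('xyz',s['eef_rot']).as_matrix();print(M.round(3),np.degrees(np.arctan2(M[1,2],M[0,2])))"
```

```text
[[-0.     0.957  0.289]
 [ 0.001  0.289 -0.957]
 [-1.     0.    -0.001]] -73.22612248684207
```

Call:
{"api": "jog_arm", "payload": {
  "moves": [
    [[20,40,15,0,0,0],[25,40,15,0,0,0],[25,43,0,0,0,0],[25,43,0,0,0,0],[25,43,0,0,0,0]]
  ],
  "gripper": -0.7
}}

```text
clock: 0.6
eef_pos: [277.1, -315.1, 251.5]
eef_rot: [-3.141, 1.564, 1.857]
wrist_force: [0.7, 0.4, 0.7]
finger_gap: 57.2
```

Call:
{"api": "jog_arm", "payload": {
  "moves": [
    [[25,45,0,0,0,-8],[28,45,0,0,0,-8],[25,45,0,0,0,-8],[25,45,0,0,0,0],[25,45,0,0,0,0]]
  ]
}}

```text
clock: 1.1
eef_pos: [388.5, -116.9, 251.5]
eef_rot: [3.064, 1.565, 1.408]
wrist_force: [0.7, -1.8, -0.2]
finger_gap: 17.2
```

```bash
python3 -c "
from h import *
from scipy.spatial.transform import Rotation as R
s=manip.read_state();M=R.from_euler('xyz',s['eef_rot']).as_matrix();print(M.round(3),np.degrees(np.arctan2(M[1,2],M[0,2])),s['eef_pos'],s['finger_gap'],s['joints'])"
```

```text
[[ 0.001  0.996 -0.085]
 [ 0.006 -0.085 -0.996]
 [-1.     0.    -0.006]] -94.88541416415528 [ 388.45416777 -116.85897094  251.50172161] 17.194874223334562 [-0.38628603 -0.05246418  1.85288863  0.0061288   1.34252969  1.26838735]
```

Call:
{"api": "jog_arm", "payload": {
  "moves": [
    [[20,42,0,0,0,-2],[30,41,-10,0,0,0],[0,0,-40,0,0,0],[0,0,-38,0,0,0],[0,0,0,0,0,0]]
  ]
}}

```text
clock: 1.6
eef_pos: [438.9, -26.9, 162.0]
eef_rot: [2.812, 1.564, 1.128]
wrist_force: [0.1, 0.2, 0.9]
finger_gap: 14.3
```

```bash
cat > snap.py <<'E'
import sys
from h import *
a,_,_=grab("side"); c,_,_=grab("top")
A=cv2.resize(a[120:260,220:420],(800,560))[:, :]; B=cv2.resize(c[130:250,250:400],(750,600))
cv2.imwrite(f"pics/{sys.argv[1]}.png",np.hstack([cv2.resize(A,(400,280)),cv2.resize(B,(350,280))]))
print(manip.read_state()["eef_pos"],manip.read_state()["wrist_force"])
E
python3 snap.py s1
```

```text
[440.765112   -27.73237175 166.17639859] [ 0.33865071 -0.01848333 -0.05639157]
```

View pics/s1.png

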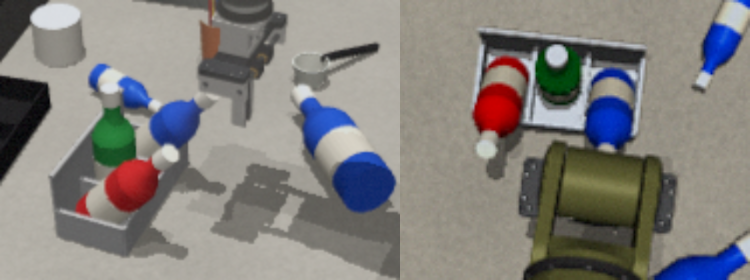

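The side view shows the fingers standing in front of the blue cap, clear of everything. I'll correct y by -7 mm and push slowly.

Call:
{"api": "jog_arm", "payload": {
  "moves": [
    [[10,-8,-3,0,0,0],[10,-1,0,0,0,0],[7,-1,0,0,0,0],[7,-1,0,0,0,0],[7,-1,0,0,0,0]]
  ]
}}

```text
clock: 2.2
eef_pos: [487.3, -42.7, 169.0]
eef_rot: [1.893, 1.553, 0.205]
wrist_force: [-0.3, -0.4, 0.9]
finger_gap: 13.7
```

Call:
{"api": "jog_arm", "payload": {
  "moves": [
    [[8,-1,0,0,0,0],[8,-1,0,0,0,0],[8,-1,0,0,0,0],[8,-1,0,0,0,0],[8,-1,0,0,0,0]]
  ]
}}

```text
clock: 2.7
eef_pos: [531.0, -48.1, 169.0]
eef_rot: [1.892, 1.552, 0.204]
wrist_force: [-0.6, -0.1, -0.1]
finger_gap: 13.9
```

```bash
python3 snap.py s2
```

```text
[531.07704689 -48.11623676 168.89479887] [-0.12555358  1.41903524 -0.38433266]
```

View pics/s2.png

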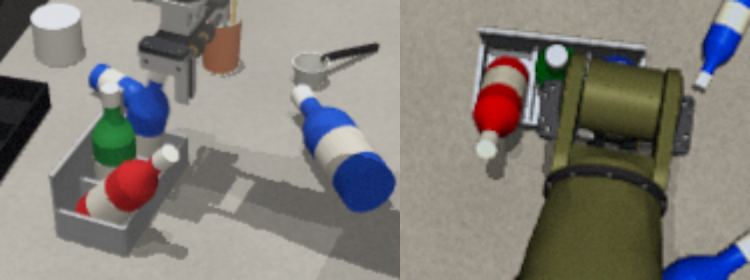

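Blue has swung up and is still leaning slightly, with the fingers behind the neck and cap. I'll push on a little further.

Call:
{"api": "jog_arm", "payload": {
  "moves": [
    [[7,-1,0,0,0,0],[7,-1,0,0,0,0],[6,-1,0,0,0,0],[0,0,0,0,0,0],[0,0,0,0,0,0]]
  ]
}}

```text
clock: 3.3
eef_pos: [552.6, -51.4, 168.7]
eef_rot: [1.901, 1.553, 0.214]
wrist_force: [-0.4, 0.1, 0.4]
finger_gap: 14.5
```

```bash
python3 snap.py s3
```

```text
[552.49208233 -51.31005584 168.81972868] [-0.07279513  0.9458691  -0.02359152]
```

View pics/s3.png

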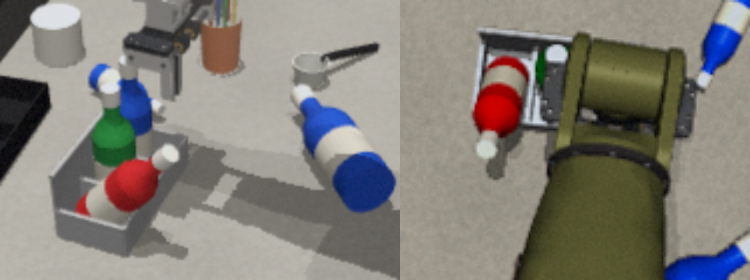

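Blue now stands upright, parallel to green, and the fingers are clear of it. Next I'll back off and go round to red.

Call:
{"api": "jog_arm", "payload": {
  "moves": [
    [[-20,3,0,0,0,0],[-30,4,0,0,0,0],[-35,4,0,0,0,0],[-25,35,0,0,0,0],[0,40,0,0,0,0]]
  ]
}}

```text
clock: 3.9
eef_pos: [437.7, 33.8, 168.2]
eef_rot: [1.877, 1.553, 0.184]
wrist_force: [-0.2, 0.0, -0.1]
finger_gap: 14.3
```

Call:
{"api": "jog_arm", "payload": {
  "moves": [
    [[0,35,0,0,0,0],[5,35,0,0,0,0],[5,10,0,0,0,0],[0,0,0,0,0,0]]
  ]
}}

```text
clock: 4.3
eef_pos: [446.2, 119.4, 169.5]
eef_rot: [1.879, 1.55, 0.19]
wrist_force: [-0.5, -0.3, 1.0]
finger_gap: 14.4
```

```bash
python3 - <<'E'
from h import *
from scipy.spatial.transform import Rotation as R
s=manip.read_state();M=R.from_euler('xyz',s['eef_rot']).as_matrix();print(s['eef_pos'],np.degrees(np.arctan2(M[1,2],M[0,2])))
a,_,W=grab("top"); hsv=cv2.cvtColor(a,cv2.COLOR_BGR2HSV)
m=(hsv[...,1]<60)&(hsv[...,2]>150)&(W[...,2]>165)&(W[...,2]<225); m[:130]=0;m[215:]=0;m[:,:265]=0;m[:,365:]=0
n,l,st,c=cv2.connectedComponentsWithStats(m.astype(np.uint8))
for i in range(1,n):
    if st[i,4]>20: print(c[i].round(),st[i,4],np.median(W[l==i],0).round())
E
```

```text
[446.18664807 119.41633964 169.52884115] -96.81667016757416
[317. 153.] 65 [621.  20. 205.]
[342. 153.] 66 [621. -55. 204.]
```

Blue's cap is at (621,-55,204), level with green's. Now I'll push red.

Call:
{"api": "jog_arm", "payload": {
  "moves": [
    [[10,-2,-3,0,0,0],[10,-1,0,0,0,0],[7,-1,0,0,0,0],[7,-1,0,0,0,0],[7,-1,0,0,0,0]]
  ]
}}

```text
clock: 4.85
eef_pos: [490.3, 108.3, 166.0]
eef_rot: [1.861, 1.551, 0.167]
wrist_force: [-0.2, 0.6, 1.3]
finger_gap: 14.5
```

Call:
{"api": "jog_arm", "payload": {
  "moves": [
    [[8,-1,0,0,0,0],[8,-1,0,0,0,0],[8,-1,0,0,0,0],[8,-1,0,0,0,0],[8,-1,0,0,0,0]]
  ]
}}

```text
clock: 5.35
eef_pos: [534.1, 102.5, 165.9]
eef_rot: [1.86, 1.551, 0.165]
wrist_force: [-0.7, -0.8, -0.6]
finger_gap: 13.8
```

```bash
python3 snap.py s4
```

```text
[534.12566936 102.45824183 165.73349859] [-0.06122829  0.86764024 -0.46258008]
```

View pics/s4.png

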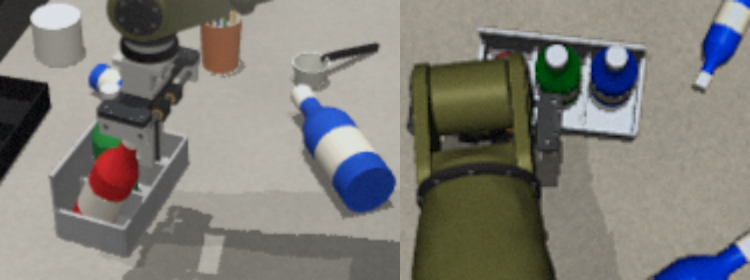

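Red is partly up and tracking well. Blue and green both stand upright in the top view. I'll continue the push.

Call:
{"api": "jog_arm", "payload": {
  "moves": [
    [[7,-1,0,0,0,0],[7,-1,0,0,0,0],[7,-1,0,0,0,0],[7,-1,0,0,0,0],[0,0,0,0,0,0]]
  ]
}}

```text
clock: 5.95
eef_pos: [564.4, 98.2, 165.7]
eef_rot: [1.858, 1.551, 0.163]
wrist_force: [-0.2, -0.3, 0.8]
finger_gap: 14.1
```

```bash
python3 snap.py s5
```

```text
[563.7372733   98.34311239 165.69951795] [-0.12328277  0.78743841 -0.63667482]
```

View pics/s5.png

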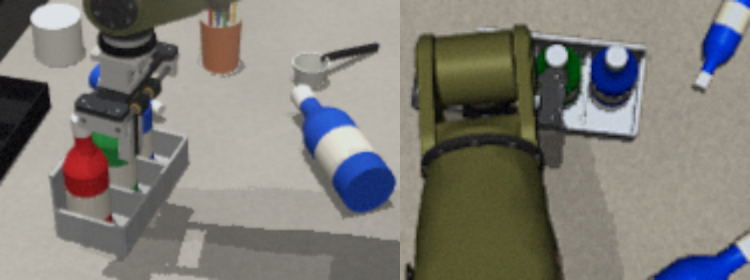

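Red stands upright. I'll retract and check all three.

Call:
{"api": "jog_arm", "payload": {
  "moves": [
    [[-20,3,0,0,0,0],[-35,4,0,0,0,0],[-40,4,0,0,0,0],[-45,0,15,0,0,0],[-40,0,20,0,0,0]]
  ]
}}

```text
clock: 6.55
eef_pos: [378.2, 109.0, 197.8]
eef_rot: [1.864, 1.556, 0.167]
wrist_force: [0.4, 0.9, 2.2]
finger_gap: 13.8
```

Call:
{"api": "jog_arm", "payload": {
  "moves": [
    [[-10,0,20,0,0,0],[0,0,0,0,0,0],[0,0,0,0,0,0]]
  ]
}}

```text
clock: 6.85
eef_pos: [364.5, 109.3, 220.4]
eef_rot: [1.875, 1.551, 0.18]
wrist_force: [0.4, 0.9, -0.3]
finger_gap: 14.5
```

```bash
python3 - <<'E'
from h import *
for k in range(2):
    a,_,W=grab("top"); hsv=cv2.cvtColor(a,cv2.COLOR_BGR2HSV)
    m=(hsv[...,1]<60)&(hsv[...,2]>150)&(W[...,2]>165)&(W[...,2]<225); m[:130]=0;m[215:]=0;m[:,:265]=0;m[:,365:]=0
    n,l,st,c=cv2.connectedComponentsWithStats(m.astype(np.uint8))
    for i in range(1,n):
        if st[i,4]>20: print(c[i].round(1),st[i,4],np.median(W[l==i],0).round(1))
for n,(u,v) in dict(cups=(198,176),sq=(195,216),straws=(440,180),scoop=(434,232)).items(): print(n,W[v,u].round(0))
E
python3 snap.py s6
```

```text
[291.  147.8] 67 [636.   96.2 205.3]
[316.9 153.1] 64 [621.1  19.9 205.3]
[342.5 153.3] 64 [620.5 -54.7 204.6]
[291.  147.8] 67 [635.8  96.1 205.8]
[316.8 153.2] 64 [620.9  19.9 204.2]
[342.5 153.3] 63 [621.1 -56.1 204.8]
cups [561. 385. 146.]
sq [437. 382. 169.]
straws [ 574. -393.    3.]
scoop [ 398. -367.   13.]
[364.80674467 109.12524894 219.67648657] [0.41980932 0.83481436 0.7716076 ]
```

View pics/s6.png

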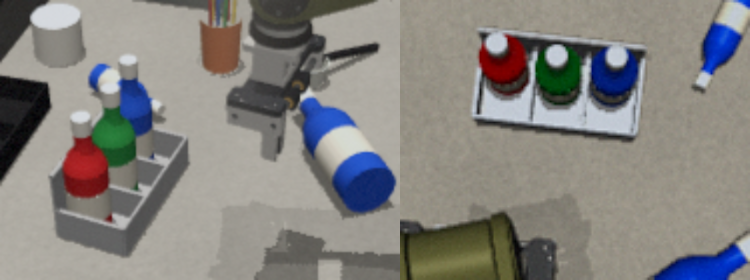

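All three caps are level at about 205 mm and didn't move between two looks. The side view shows three vertical, parallel bottles. Handing in.

```bash
python3 -c "
from cell import manip
print(manip.sign_off())"
```

```text
the job is handed in; nothing more can be done
None
```

I pushed the blue bottle and then the red one back with the fingertips until each dropped onto its foot in its own pocket. I backed the arm clear and handed the job in at about 7 s. `sign_off` gives no verdict, so I don't know the official result.

- **Bottles:** in the last check all three caps were about 205 mm up and hadn't moved between two pictures. The side view shows all three bottles vertical. Green's cap was in the same place before and after the red push.
- **Other objects:** sample readings on the cups, squeeze bottle, straws and scoop stayed within 5 mm of the start. The straws and scoop readings landed near counter height, so those two are only weakly checked by depth; the last picture shows nothing disturbed.
- **Force:** the wrist force readings stayed within about 2.5 N. I only saw it at the end of each move, so short peaks would not show.
- **Not measured:** I didn't measure tilt angles or how far the feet moved. Upright is judged from cap height and the pictures, and the pocket allows only about 42 mm of foot travel, under the 50 mm limit.

No check failed or disagreed.

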